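# Shut the bead box on the feed-store desk

### The arm

A 6-joint arm with a two-finger parallel gripper is mounted at the origin on the work surface. World frame = base frame: x ahead of the robot, y to its left, z up, the work surface at z = 0. Lengths are in mm, angles in rad, forces in N, time in s.
With the tool pointing down it reaches from about 375 to 750 mm from the base axis. Payload 9 kg.
Tool frame: the origin (TCP) lies on the centre line of the jaws, within the pads' length; the fingertips stand 8 mm ahead of it and the grasp point (between the pads) lies 11 mm behind it; z points along the fingers, y is the line along which they close (so a half turn about z gives the same grasp; the last joint's range is limited). The gripper opens to 85 mm and grips with 20 to 120 N. Pads are 22 mm wide; open, the fingers measure 114 mm over their backs; the gripper's body (76 mm by 85 mm) begins 54 mm behind the grasp point. The pads swing forward as they close: fully open they stand 13 mm farther back than shut.
Start: joints at [0.965, 0.104, 0.097, 1.564, 0, 1.353], TCP at [226.898, 555.475, 239.331] pointing down, gripper open.
Joint ranges: [-2.99, 2.99], [-0.84, 1.86], [-1.1, 1.16], [-1.84, 2.11], [-1.51, 1.56], [-3.14, 3.14]. Speed limits (rad/s): [2.22, 2.22, 2.57, 3.14, 3.14, 3.14].

### API

Orientations are given as a unit quaternion [w, x, y, z].
In Python, from bench import * gives the robot as it stands. Calls block until the motion is done:
- move_ptp(position, orientation): joint-space move of the TCP to a pose.
- line_to(position, ori=None, vel=150): straight line of the TCP; ori=None keeps the orientation; vel is the mean speed in mm/s.
- goto_joints(angles): joint-space move.
- grip(opening, effort=None): finger opening in mm; effort is the grip in N (None keeps the last); returns when the fingers have stopped.
- dwell(seconds).
- solve_ik(position, orientation): joint angles nearest the present ones, or None.
- get_obs(): the state.
- snapshot(name): name is "scene" or "top" or "wrist"; returns the picture (384x512x3 uint8, red, green, blue); there is no depth.
- camera_info(name): a dict with "fx", "fy", "cx", "cy" (pixels), "cam_to_world" (4x4, takes a point from camera to world coordinates). Camera axes: x right, y down, z forward; pixel columns grow to the right and rows downward; lengths in mm; the calibration is good to about 2 mm. The wrist camera is an equidistant fisheye: a pixel r from the principal point sees the ray r / f radians off the axis. A picture is of the moment at which its call begins: read the wrist's pose just before it. camera_info takes no time and is no camera call; for the wrist camera it gives the pose at the moment of the call.
A pose or a line that the arm cannot do raises Unreachable and nothing moves.
- hand_in(): hands the job in; it is judged then, once.
The state is a dict: "t": time; "qpos": joint angles; "dq": joint speeds; "effort": joint torques, N m; "position": TCP position; "tcp_rot": TCP orientation; "contact_force": force on the tool from outside, world axes, zero at the start; "torque": the same for the moment, N m; "opening": finger opening in mm; "grasp_force": force on a finger pad.
Only numpy, scipy, OpenCV 4.12 (cv2) and the standard library are available. Lean on these libraries where they do the work, as an engineer would, in place of code of your own. Each camera call takes 0.05 s, during which the arm holds its last target. There are 200 camera calls.

### The job

Two lilac plastic boxes stand open on the desk. Close the flower-shaped bead box: lower its hinged lid gently, without slamming it, until it lies fully shut on its base. Leave the rectangular paper-clip box open just as it is.

Things in the scene. Friction and masses are not known exactly. Their poses are not given: they have to be found in the camera images.
- bead_box: Base of the flower-shaped bead box, lilac plastic (ten round petals of beads around a round middle), 175 mm across, 32 mm high; it does not slide. Origin: centre of its underside, z up. Its +x points from the centre to the hinge, a level line along its y axis at x = +88 mm, z = 32 mm, on the side away from the robot at yaw 0.
- bead_lid (a joint): Angle of the bead box's lid, rad: 0 shut, lying level on the base; 1.57 upright over the hinge; starts at 1.25 to 1.7, opens to 1.9. A flat flower-shaped plate 6 mm thick, reaching 176 mm from the hinge, then a tab 34 mm wide to 186 mm; shut, its top is 38 mm above the desk. Stiff hinge: the lid stays at any angle and yields to a push of 1 to 3 N near its free edge.
- clip_box: The base of the rectangular paper-clip box of the same lilac plastic, 120 mm (its x) by 170 mm (its y) by 32 mm high, does not slide. Origin: centre of its underside; +x points to its hinge, at x = +62 mm, z = 32 mm. Its lid stands open, up to 0.17 m above the desk, and is to be left so.
- clip_tab (a point): Middle of the tab on the free edge of the paper-clip box's open lid (outer face), 129 mm from that box's hinge; shows whether that lid has been moved.

How it is judged:
By the outcome, as a careful person would: the job done as asked, in the order asked, and still so for the second after the job is handed in, with the robot touching nothing.
It also fails if it takes over 35 s, if anything falls off the work surface, if the arm or the gripper's body presses on something with over 40 N, if the wrist force passes 120 N, or if a joint passes its speed limit or range.

## Working session

There is one attempt and no reset: what is moved stays moved. The work goes in short steps, each a Python script; the robot and the scene stay as the last script left them, time stands still between calls to the robot, and variables do not carry over. Pictures are saved under pics/ and viewed, at most 10 in all, crops included, and the job is handed in when it is done.

```bash
mkdir -p pics; python3 - <<'E'
from bench import *
import cv2,numpy as np
np.set_printoptions(precision=4,suppress=True)
for n in ("scene","top"):
    im=snapshot(n); cv2.imwrite(f"pics/{n}0.png",im[:,:,::-1]); c=camera_info(n); print(n,c)
o=get_obs(); print(o["t"],o["position"],o["tcp_rot"])
E
```

```text
scene {'fx': 469.8705311854893, 'fy': 469.8705311854893, 'cx': 251.66172986780677, 'cy': 197.56564226334444, 'cam_to_world': array([[   0.8614,    0.3828,   -0.334 ,  866.4282],
       [   0.5077,   -0.6265,    0.5913, -626.9762],
       [   0.0171,   -0.6789,   -0.734 ,  861.658 ],
       [   0.    ,    0.    ,    0.    ,    1.    ]])}
top {'fx': 350.74908229307687, 'fy': 350.74908229307687, 'cx': 256.2973606881244, 'cy': 190.85209109134826, 'cam_to_world': array([[ -0.0169,  -0.983 ,   0.1831, 321.5238],
       [ -0.9991,   0.0093,  -0.0418,  27.9604],
       [  0.0394,  -0.1836,  -0.9822, 862.9241],
       [  0.    ,   0.    ,   0.    ,   1.    ]])}
0.1 [226.7204 555.2146 238.6208] [-0.0002  0.1927  0.9813 -0.0005]
```

View pics/scene0.png

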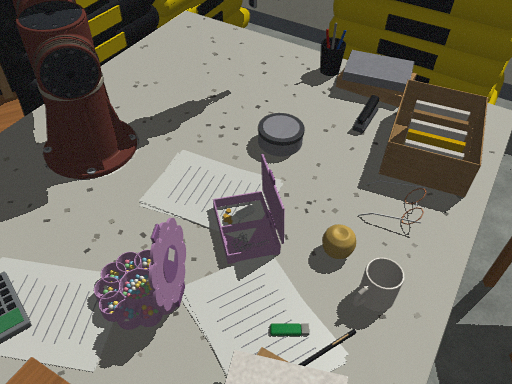

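View pics/top0.png

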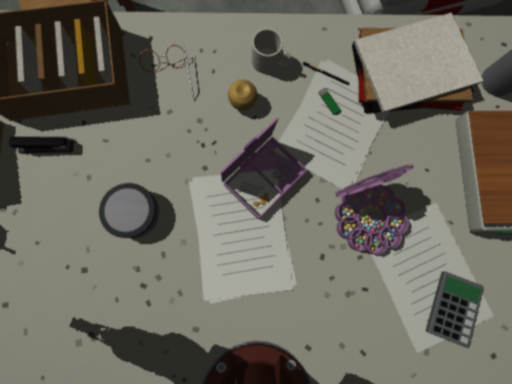

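Scene view: the flower box is at about (140,285) with its lid upright at (170,262), and the clip box is at (250,210). Top view: the flower base is at about (372,220), with the lid seen edge-on from (337,193) to (411,168).

```bash
cat > h.py <<'E'
import cv2,numpy as np
np.set_printoptions(precision=3,suppress=True)
def ray(c,u,v):
    d=np.array([(u-c["cx"])/c["fx"],(v-c["cy"])/c["fy"],1.]); M=c["cam_to_world"]
    return M[:3,3],M[:3,:3]@d
def onz(c,u,v,z):
    o,d=ray(c,u,v); return o+d*(z-o[2])/d[2]
def proj(c,P):
    M=c["cam_to_world"]; p=M[:3,:3].T@(np.asarray(P,float)-M[:3,3])
    return np.array([c["fx"]*p[0]/p[2]+c["cx"],c["fy"]*p[1]/p[2]+c["cy"]])
def mask(im):
    h=cv2.cvtColor(im,cv2.COLOR_RGB2HSV); return cv2.inRange(h,(135,50,40),(172,255,255))
E
python3 - <<'E'
from bench import *
from h import *
out=[]
for n,(x0,y0,x1,y1) in (("scene",(85,200,205,340)),("top",(320,150,420,265))):
    im=cv2.imread(f"pics/{n}0.png"); m=mask(im[:,:,::-1].copy())
    a=im[y0:y1,x0:x1].copy()
    a=cv2.resize(a,None,fx=3.3,fy=3.3,interpolation=cv2.INTER_CUBIC)
    for k in range(x0//10*10+10,x1,20): cv2.putText(a,str(k),(int((k-x0)*3.3),10),0,.35,(0,255,255));cv2.line(a,(int((k-x0)*3.3),12),(int((k-x0)*3.3),18),(0,255,255))
    for k in range(y0//10*10+10,y1,20): cv2.putText(a,str(k),(0,int((k-y0)*3.3)),0,.35,(0,255,255))
    out.append(cv2.copyMakeBorder(a,0,465-a.shape[0],0,0,cv2.BORDER_CONSTANT))
    c=camera_info(n)
    cs,_=cv2.findContours(m[y0:y1,x0:x1],cv2.RETR_EXTERNAL,cv2.CHAIN_APPROX_NONE)
    p=max(cs,key=cv2.contourArea)[:,0]+[x0,y0]
    print(n,len(p),"minx",p[p[:,0].argmin()],"maxx",p[p[:,0].argmax()],"miny",p[p[:,1].argmin()],"maxy",p[p[:,1].argmax()])
    if n=="top":
        q=p[p[:,1]>205]; w=np.array([onz(c,*t,32)[:2] for t in q])
        from scipy.optimize import least_squares
        r=least_squares(lambda s:np.hypot(*(w-s[:2]).T)-86,w.mean(0),loss="soft_l1",f_scale=3); print("centre",r.x,np.abs(r.fun).mean())
cv2.imwrite("pics/crop1.png",np.hstack(out))
E
```

```text
scene 319 minx [ 94 288] maxx [185 257] miny [169 218] maxy [128 329]
top 702 minx [335 211] maxx [411 167] miny [404 166] maxy [374 253]
centre [ 413.098 -287.861] 23.520429291083943
```

View pics/crop1.png

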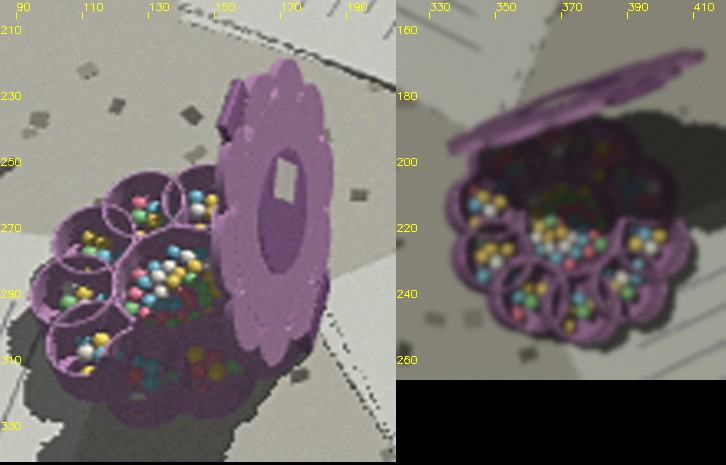

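```bash
python3 - <<'E'
from bench import *
from h import *
from scipy.optimize import least_squares
cs,ct=camera_info("scene"),camera_info("top")
def tri(a,b):
    o1,d1=ray(cs,*a);o2,d2=ray(ct,*b)
    s=np.linalg.lstsq(np.c_[d1,-d2],o2-o1,rcond=None)[0]
    p,q=o1+s[0]*d1,o2+s[1]*d2; return (p+q)/2,np.linalg.norm(p-q)
for a in ((152,232),(149,240),(156,225)):
  for b in ((408,167),(404,168)): print("tab",a,b,tri(a,b))
im=cv2.imread("pics/top0.png")[:,:,::-1].copy(); m=mask(im); m[:,:325]=0;m[:,425:]=0;m[:150]=0;m[265:]=0
k,_=cv2.findContours(m,cv2.RETR_EXTERNAL,cv2.CHAIN_APPROX_NONE)
h=cv2.convexHull(max(k,key=cv2.contourArea))[:,0]; h=h[h[:,1]>205]; print(h.tolist())
w=lambda z:np.array([onz(ct,*t,z)[:2] for t in h]); W0,W1=w(0),w(32)
f=lambda s:np.minimum(np.hypot(*(W0-s[:2]).T),np.hypot(*(W1-s[:2]).T))-87
r=least_squares(f,[430,-270],loss="soft_l1",f_scale=3); C=r.x; print("centre",C,r.fun)
# lid plane: left petal tip in top (337,193), tab
T=tri((152,232),(406,167))[0]
d=T[:2]-C; print("tab-centre",d,"yaw-ish",np.arctan2(d[1],d[0]))
for yaw in np.arange(-.6,.61,.1):
    e=[]
    for th in (1.25,1.4,1.55,1.7):
        x=88-186*np.cos(th);z=32+186*np.sin(th)
        P=np.r_[C+x*np.array([np.cos(yaw),np.sin(yaw)]),z]
        e.append(np.r_[proj(cs,P),proj(ct,P)].round())
    print(round(yaw,1),*e)
E
```

```text
tab (152, 232) (408, 167) (array([ 480.43 , -281.846,  240.327]), np.float64(0.9736471675267407))
tab (152, 232) (404, 168) (array([ 478.608, -277.883,  235.012]), np.float64(2.560631411980049))
tab (149, 240) (408, 167) (array([ 481.617, -289.747,  228.153]), np.float64(4.277642578552626))
tab (149, 240) (404, 168) (array([ 479.774, -285.77 ,  222.662]), np.float64(7.927315262092661))
tab (156, 225) (408, 167) (array([ 480.299, -274.322,  250.743]), np.float64(7.78595646630265))
tab (156, 225) (404, 168) (array([ 478.502, -270.368,  245.564]), np.float64(4.368581669882364))
[[408, 225], [407, 228], [400, 242], [396, 246], [383, 252], [380, 253], [374, 253], [369, 252], [360, 250], [353, 248], [348, 243], [338, 232], [337, 229], [335, 214], [335, 211]]
centre [ 412.48  -289.542] [-1.441 -2.17  -0.367  0.377  0.734  1.909  1.374 -1.22  -1.811  0.849
 -2.129  0.781 -0.015 -1.384 -0.682]
tab-centre [67.633  9.586] yaw-ish 0.1408015272716757
-0.6 [125. 243. 415. 193.] [129. 252. 423. 181.] [133. 263. 430. 169.] [138. 277. 437. 157.]
-0.5 [127. 242. 413. 192.] [132. 251. 420. 179.] [138. 
[... 354 characters left out ...]
 409. 176.] [155. 251. 410. 162.] [167. 259. 409. 148.]
-0.0 [134. 237. 406. 190.] [146. 241. 406. 176.] [158. 247. 406. 162.] [172. 255. 404. 148.]
0.1 [135. 236. 405. 190.] [148. 239. 403. 176.] [161. 244. 401. 162.] [175. 250. 398. 148.]
0.2 [136. 235. 403. 191.] [149. 237. 401. 176.] [164. 240. 397. 162.] [178. 245. 393. 149.]
0.3 [137. 234. 402. 191.] [151. 234. 398. 177.] [165. 236. 393. 164.] [181. 240. 387. 151.]
0.4 [137. 232. 400. 192.] [152. 232. 395. 178.] [167. 233. 389. 165.] [183. 235. 382. 152.]
0.5 [138. 231. 399. 192.] [152. 229. 393. 179.] [168. 229. 385. 167.] [184. 230. 377. 155.]
0.6 [138. 230. 398. 193.] [153. 227. 390. 181.] [168. 225. 382. 169.] [184. 225. 373. 158.]
```

```bash
python3 - <<'E'
from bench import *
from h import *
from scipy.optimize import least_squares
cs,ct=camera_info("scene"),camera_info("top"); C=np.array([412.5,-289.5])
def L(yaw,th,r,s,n=3):  # r along the lid, s along hinge, n offset from inner face
    x=88-r*np.cos(th)+n*np.sin(th); z=32+r*np.sin(th)+n*np.cos(th)
    return np.r_[C[0]+x*np.cos(yaw)-s*np.sin(yaw),C[1]+x*np.sin(yaw)+s*np.cos(yaw),z]
ob=[(cs,186,0,(152,232)),(cs,88,0,(167,264)),(ct,88,88,(337,193)),(ct,88,-88,(411,167))]
f=lambda p:np.concatenate([proj(c,L(*p,r,s))-o for c,r,s,o in ob])
q=least_squares(f,[.35,1.4],loss="soft_l1",f_scale=2); print(q.x,q.fun)
print("tab",L(*q.x,186,0),"hinge",L(*q.x,0,0))
# clip box region: lilac blob in top on two planes
im=cv2.imread("pics/top0.png")[:,:,::-1].copy(); m=mask(im); m[:,320:]=0; m[:,:210]=0
k,_=cv2.findContours(m,cv2.RETR_EXTERNAL,cv2.CHAIN_APPROX_NONE); k=max(k,key=cv2.contourArea)
x=cv2.boxPoints(cv2.minAreaRect(k)); print("clip",[onz(ct,*t,32)[:2].round() for t in x])
E
```

```text
[0.347 1.387] [-0.585  1.083  0.626  2.347  0.86   0.342 -1.229 -0.824]
tab [ 466.025 -270.14   215.409] hinge [ 498.027 -258.565   32.549]
clip [array([499.,  75.]), array([621., -45.]), array([ 527., -133.]), array([409., -12.])]
```

The lid is at about 1.39 rad, the box yaw is 0.35, and the tab is near (466,-270,215). Next I'll approach behind the lid with closed fingers.

```bash
cat >> h.py <<'E'
from scipy.spatial.transform import Rotation
C=np.array([412.5,-289.5]); YAW=.347; ex=np.array([np.cos(YAW),np.sin(YAW),0]); ey=np.array([-ex[1],ex[0],0])
def quat(sg):
    y=sg*ey; z=np.array([0,0,-1.]); return Rotation.from_matrix(np.c_[np.cross(y,z),y,z]).as_quat(scalar_first=True)
def at(x,z,s=0): return np.r_[C,0]+x*ex+s*ey+[0,0,z]     # box x, world z
def arc(th,r=150): # TCP with tip's lower near corner on the lid's outer face
    return at(88-r*np.cos(th)+6*np.sin(th)+11, 32+r*np.sin(th)+6*np.cos(th)+8)
E
python3 - <<'E'
from bench import *
from h import *
g=lambda:get_obs()
p=g()["position"]
def ok(sg): 
    return [solve_ik(q,quat(sg)) for q in (at(125,300),arc(1.65),arc(.8),arc(0))]
best=None
for sg in (1,-1):
    a=ok(sg); print(sg,a)
    if all(v is not None for v in a) and (best is None or abs(a[0][5])<best[0]): best=(abs(a[0][5]),sg)
sg=best[1]; open("sg","w").write(str(sg))
line_to([*p[:2],300],vel=200); grip(0)
move_ptp(at(130,300),quat(sg))
line_to(arc(1.65)+ex*15,vel=150)
o=g(); print(o["t"],o["position"],o["contact_force"],o["opening"])
cv2.imwrite("pics/s1.png",snapshot("scene")[:,:,::-1])
E
```

```text
1 [array([-0.66 ,  0.081,  0.184,  1.674,  0.   , -1.007]), array([-0.672,  0.036, -0.065,  1.47 ,  0.   , -1.019]), array([-0.874, -0.193, -0.35 ,  1.413,  0.   , -1.221]), array([-0.975, -0.223, -0.571,  1.223,  0.   , -1.322])]
-1 [array([-0.66 ,  0.081,  0.184,  1.674,  0.   ,  2.135]), array([-0.672,  0.036, -0.065,  1.47 ,  0.   ,  2.123]), array([-0.874, -0.193, -0.35 ,  1.413,  0.   ,  1.92 ]), array([-0.975, -0.223, -0.571,  1.223,  0.   ,  1.819])]
5.2167 [ 536.92  -244.892  190.274] [-0.029  0.417  0.195] -0.059619408388571535
```

View pics/s1.png

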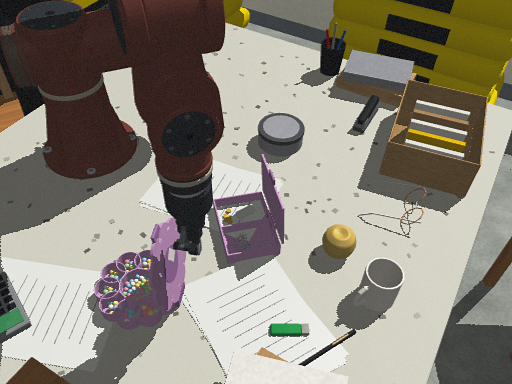

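The fingers are behind the flower lid at about (187,248), and the clip box is untouched at (250,215). Next I'll follow the arc down with a force watch.

```bash
python3 - <<'E'
from bench import *
from h import *
b=get_obs()["contact_force"]
line_to(arc(1.65),vel=60)
for th in np.arange(1.5,.24,-.15):
    line_to(arc(th),vel=50)
    o=get_obs(); f=o["contact_force"]-b; print(round(th,2),round(o["t"],2),[round(float(v),1) for v in (f@ex,f@ey,f[2])])
    if np.linalg.norm(f)>12: print("stop"); break
cv2.imwrite("pics/s2.png",snapshot("scene")[:,:,::-1])
E
```

```text
1.5 6.27 [-0.3, 0.2, -1.7]
1.35 6.87 [0.4, -0.2, -1.1]
1.2 7.47 [0.4, -0.6, -1.4]
1.05 8.07 [-0.3, -0.7, -0.7]
0.9 8.67 [-0.1, 0.2, -1.3]
0.75 9.27 [0.3, 0.1, -0.4]
0.6 9.87 [0.3, -0.4, -0.1]
0.45 10.47 [0.2, -0.5, -1.0]
0.3 11.07 [-0.1, -0.2, -1.2]
```

View pics/s2.png

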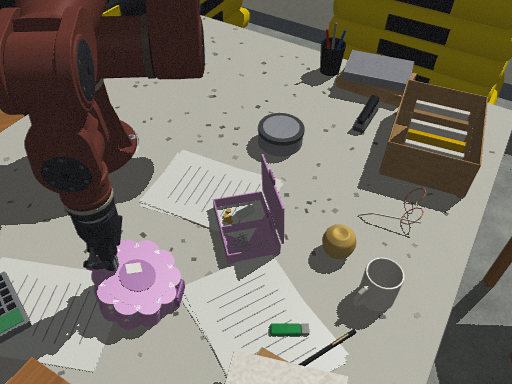

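The lid followed the fingers and is now nearly level at (140,275). The clip box is unchanged. I'll finish slowly, guarding on force.

```bash
python3 - <<'E'
from bench import *
from h import *
for th in (.2,.12,.06,.03): line_to(arc(th),vel=30)
o=get_obs(); print(o["t"],o["contact_force"])
p=arc(.03)
for i in range(14):
    p=p-[0,0,1]; line_to(p,vel=15); o=get_obs(); fz=np.mean([get_obs()["contact_force"][2]for _ in range(3)])
    print(i,round(o["t"],2),round(p[2],1),round(o["position"][2],1),o["contact_force"].round(1),round(fz,1))
    if fz>9: break
dwell(.3); print(get_obs()["contact_force"])
line_to(p+[0,0,25],vel=40)
line_to(p+[0,0,120]-60*ex,vel=150)
o=get_obs(); print(o["t"],o["contact_force"])
cv2.imwrite("pics/s3.png",snapshot("scene")[:,:,::-1]); t=snapshot("top")[:,:,::-1]; cv2.imwrite("pics/t3.png",t)
s=cv2.imread("pics/s3.png")
cv2.imwrite("pics/c3.png",np.hstack([cv2.resize(a,(400,400),interpolation=cv2.INTER_CUBIC) for a in (s[210:350,75:215],t[140:270,310:440])]))
E
```

```text
13.0667 [1.157 0.567 0.576]
0 13.32 49.5 49.5 [ 0.  -0.1  0.1] 0.1
1 13.57 48.5 48.4 [-1.1  0.3  0.7] 0.7
2 13.82 47.5 47.4 [ 0.  -0.2 -0.1] -0.1
3 14.07 46.5 46.6 [0.7 0.4 1.3] 1.3
4 14.32 45.5 46.4 [-2.8  3.2 10.3] 10.3
[-2.471  2.959  9.096]
16.2917 [-0.962  0.521 -0.214]
```

View pics/c3.png

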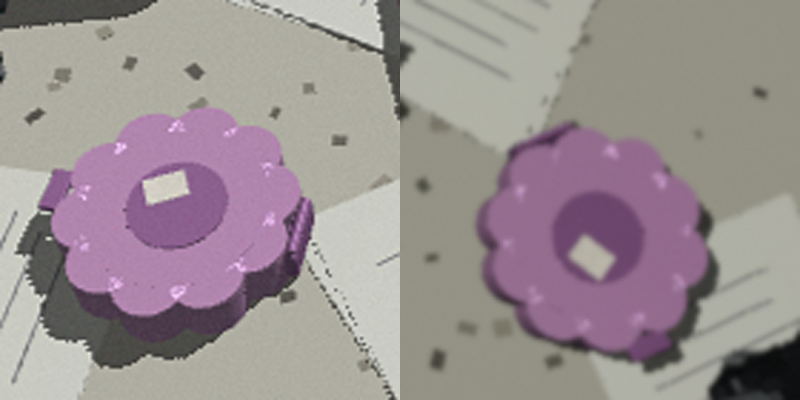

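Both views show the lid flat on its base with no gap. The fingertips stopped at z ≈ 38 mm under 10 N, which matches the lid's shut height. The robot is clear of it.

```bash
python3 -c "
from bench import *
print(hand_in())"
```

```text
the job is handed in; nothing more can be done
None
```

The flower-shaped bead box is fully shut, its lid lowered slowly with no slam, the paper-clip box was not touched and stays open, and the job was handed in at about 16 s of robot time (the result was not reported back).

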